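Hang arbor spacers on a balance drip bar

TASK

Hang the four freshly washed arbor spacers on the two sloping pegs of the pivoting drip bar, a pair at a time, one side and then the other, so that the bar stays balanced and never dips close to its stop: first the two large ones, one on each peg and slid fully home against the peg's shoulder, then the two small ones, one on each peg and slid home against the large one. Let go of each spacer before fetching the next; finish with the bar level and everything at rest, and leave the other things on the bench alone.

Things in the scene. Friction and masses are not known exactly. Their poses are not given: they have to be found in the camera images.
- large_a: a large arbor spacer: a plain steel ring, outside diameter 56 mm, bore 30 mm, 18 mm high, about 247 g (a few per cent either way), lying flat on the bench. A short dark keyway marks its bore. Origin: centre of the underside; z is the ring's axis.
- large_b: a large arbor spacer: a plain steel ring, outside diameter 56 mm, bore 30 mm, 18 mm high, about 247 g (a few per cent either way), lying flat on the bench. A short dark keyway marks its bore. Origin: centre of the underside; z is the ring's axis. Same as large_a; the two are interchangeable.
- small_a: a small arbor spacer: a plain steel ring, outside diameter 44 mm, bore 26 mm, 18 mm high, about 140 g (a few per cent either way), lying flat on the bench. A short dark keyway marks its bore. Origin: centre of the underside; z is the ring's axis.
- small_b: a small arbor spacer: a plain steel ring, outside diameter 44 mm, bore 26 mm, 18 mm high, about 140 g (a few per cent either way), lying flat on the bench. A short dark keyway marks its bore. Origin: centre of the underside; z is the ring's axis. Same as small_a; the two are interchangeable.
- large_a_mid (a point): middle of large_a: on its axis, halfway up, 9 mm from either face
- large_b_mid (a point): middle of large_b: on its axis, halfway up, 9 mm from either face
- small_a_mid (a point): middle of small_a: on its axis, halfway up, 9 mm from either face
- small_b_mid (a point): middle of small_b: on its axis, halfway up, 9 mm from either face
- peg_left (a point): left peg of the bar (+y side, 0.12 m from the pivot), moving with it: steel rod, 16 mm diameter, tapering to 9 mm over the last 8 mm. It slopes up towards the robot, 35 degrees from vertical. Origin: on its axis at the upper face of its dark shoulder disc (36 mm diameter), the seat of the first spacer; z runs up the peg to its tip at z = 50 mm; y along the bar to the robot's left.
- peg_right (a point): right peg of the bar (-y side, 0.12 m from the pivot), moving with it: steel rod, 16 mm diameter, tapering to 9 mm over the last 8 mm. It slopes up towards the robot, 35 degrees from vertical. Origin: on its axis at the upper face of its dark shoulder disc (36 mm diameter), the seat of the first spacer; z runs up the peg to its tip at z = 50 mm; y along the bar to the robot's left.
- bar (a joint): tilt of the bar about its middle pivot; 0 level, positive raises the left end; stops at +-0.36 rad, beyond 0.30 is too close to them. Centred by a soft spring (1.7 N m/rad), damped (0.5 N m s/rad, settles in about 1 s): one large spacer dips its side about 0.17 rad (20 mm at the peg, the other peg rises as much), one small one 0.10 rad; pressing on a peg dips it 0.06 rad per newton.
- stand: grey fixed stand: drip tray 130 x 360 mm, 22 mm high, with a post (215 mm high) behind the bar (310 mm long, 22 mm high, 14 mm thick), whose pivot is 190 mm high. Origin: underside of the tray, below the pivot; z up, y along the level bar to the robot's left, x away from the robot. The bar's axis is 36 mm below the peg shoulders along the slope.
- collet_nut: bystander: a dark collet nut lying among the spacers, 50 mm diameter, 36 mm high, notched sides, no through bore; origin centre of the underside
- drill_chuck: bystander: dark steel drill chuck standing upright, 42 mm diameter, 78 mm high; origin centre of the underside
- oil_bottle: bystander: yellow oil bottle, 60 mm diameter, 150 mm high; origin centre of the underside
- cutter_box: bystander: cardboard box 70 x 70 x 50 mm; origin centre of the underside
- wrench: bystander: wrench lying on the bench to the robot's left; origin at its underside, length along x
- parallel_bar: bystander: steel parallel 150 x 12 x 25 mm; origin centre of the underside
Mind the look-alikes: they are no part of the job. Leave any brown or red look-alike of the small_a alone. Leave any purple look-alike of the large_a alone.

How it is judged:
By the outcome, as a careful person would: the job done as asked, in the order asked, and still so for the second after the job is handed in, with the robot touching nothing.
It also fails if it takes over 72 s, if anything falls off the work surface, if the arm or the gripper's body presses on something with over 40 N, if the wrist force passes 120 N, or if a joint passes its speed limit or range.

ROBOT

A 6-joint arm with a two-finger parallel gripper is mounted at the origin on the work surface. World frame = base frame: x ahead of the robot, y to its left, z up, the work surface at z = 0. Lengths are in m, angles in rad, forces in N, time in s.
With the tool pointing down it reaches from about 0.325 to 0.775 m from the base axis. Payload 5.5 kg.
Tool frame: the origin (TCP) lies at the centre of the arm's flange, where the gripper is bolted on; the fingertips stand 182 mm ahead of it and the grasp point (between the pads) lies 163 mm ahead of it; y points along the fingers, x is the direction in which the jaws open and shut, and the axes are right-handed (so a half turn about y gives the same grasp; the last joint's range is limited). The gripper opens to 88 mm and grips with 3 to 60 N. Pads are 20 mm wide; open, the fingers measure 115 mm over their backs; the gripper's body (75 mm by 178 mm) begins 61 mm behind the grasp point.
Start: joints at [-1.23, 0.091, 1.231, -0, 1.82, -0.057], TCP at [0.232, -0.553, 0.405] pointing down, gripper open.
Joint ranges: [-2.87, 2.87], [-0.86, 2.18], [0.17, 2.46], [-1.51, 4.65], [0.06, 2.69], [-2.65, 2.65]. Speed limits (rad/s): [2.57, 2.57, 3.01, 3.14, 3.14, 3.14].

INTERFACE

Orientations are given as a unit quaternion [w, x, y, z].
In Python, from station import arm, optics gives the robot as it stands.
- The arm moves only by the tool apply_moves, never from a script. Its argument "increments" is a list of rows, each a list of 7 numbers: the shift along the tool's x, y, z in cm, then the turn, a rotation vector about the tool's x, y, z in degrees, then the finger opening in cm, from 0 to 8.78. A call has exactly 5 rows; each row shifts and turns the commanded pose from where the row before left it, along the tool's axes as they then stand; what a row does not reach is not made up. A row lasts 1/8 s, in which the tool goes at most 62.5 mm and 10.7 degrees, less where a joint would pass 70% of its speed; a pose out of reach is approached as far as the arm can. A call with a gripper value outside its range is refused whole. The fingers move at their own pace and stop on an object; the grip force is fixed at half the most. Time passes only in rows, so rows that do not move let the fingers close, or fill a call up. It gives the time, the measured TCP pose, the force and the opening at its end, in the units of the state.
- arm.read_state(): the state, without advancing time (a new reading comes with each control period).
- optics.camera(name): name is "scene" or "top"; returns a dict with "color" (420x560x3 uint8, blue, green, red), "fx", "fy", "cx", "cy" (pixels), "world_to_cam" (4x4, takes a point from world to camera coordinates). Camera axes: x right, y up, looking along -z (the intrinsics and any distortion apply to the point x, -y, -z); pixel columns grow to the right and rows downward; lengths in m; the calibration is good to about 2 mm. A picture is of the moment at which its call begins. There is no depth.
- arm.finish_job(): hands the job in, once; it reports no verdict.
Trained networks look in the newest picture that a camera, given by its name, has taken for a name from the list of things; names that differ only in an ending like _2 or _b are one class to them, and where a whole thing is asked for, a point or a joint stands for the part that bears it (a point fixed in the world has none). Each returns a list of dicts, best first, with "score" (0 to 1); they miss things now and then, are a little off and sometimes report something else, mostly with a low value. They report only what shows in the picture. A call takes as long as a camera call. They do not tell look-alikes from the thing itself.
- optics.search_frame(camera, label): "pixel" ([column, row] in pixels, amid what is visible of it).
The state is a dict: "time_s": time; "qpos": joint angles; "qvel": joint speeds; "joint_torque": joint torques, N m; "eef_pos": TCP position; "orientation": TCP orientation; "contact_force": force on the tool from outside, world axes, zero at the start; "wrist_torque": the same for the moment, N m; "grip_width": finger opening in m.
Only numpy, scipy, OpenCV 4.12 (cv2) and the standard library are available. Lean on these libraries where they do the work, as an engineer would, in place of code of your own. Each camera call takes 0.05 s, during which the arm holds its last target. There are 200 camera calls.

## Working session

There is one attempt and no reset: what is moved stays moved. The work goes in short steps, Python scripts to look and compute and a tool call to move; the robot and the scene stay as the last step left them, time stands still between calls to the robot, and variables do not carry over. Pictures are saved under pics/ and viewed, about 8 in all and at most 12, crops included, and the job is handed in when it is done.

Besides the shell and the picture viewer there is one more tool, called after "Emit:" in YAML: its name, and indented under it one key for each argument. apply_moves: Moves the arm, as the interface text tells. Its arguments: {"type":"object","properties":{"increments":{"type":"array","items":{"type":"array","items":{"type":"number"}}}},"required":["increments"]}

```bash
ls; mkdir -p pics
cat > h.py <<'E'
import numpy as np, cv2
from scipy.spatial.transform import Rotation as R
from station import arm, optics
def ray(c,px):
    W=np.array(c["world_to_cam"]); 
    d=np.array([(px[0]-c["cx"])/c["fx"],-(px[1]-c["cy"])/c["fy"],-1.])
    return -W[:3,:3].T@W[:3,3], W[:3,:3].T@d
def onplane(c,px,z):
    o,d=ray(c,px); return o+d*(z-o[2])/d[2]
def proj(c,p):
    W=np.array(c["world_to_cam"]); q=W[:3,:3]@np.asarray(p)+W[:3,3]
    return np.array([c["cx"]+c["fx"]*q[0]/-q[2], c["cy"]-c["fy"]*q[1]/-q[2]])
E
python3 - <<'E'
from h import *
s=arm.read_state(); print(s)
for n in ("scene","top"):
    c=optics.camera(n); cv2.imwrite(f"pics/{n}0.png",c["color"]); print(n,[k for k in c],c["fx"],c["cx"],c["cy"],ray(c,(280,210)))
    for l in ("large_a","small_a","peg_left","peg_right","stand","collet_nut"):
        for r in optics.search_frame(n,l): print(l,np.round(r["pixel"]),round(r["score"],2),np.round(onplane(c,r["pixel"],.018),3))
E
```

```text
pics
{'time_s': 0.0, 'qpos': array([-1.22967736e+00,  9.18837139e-02,  1.23185819e+00,  1.72634845e-05,
        1.81977203e+00, -5.66744009e-02]), 'qvel': array([ 5.27134446e-05, -1.22508553e-03, -2.56083896e-04,  1.39715801e-03,
        2.20036206e-03,  2.00278163e-04]), 'joint_torque': array([-1.71334082e-04, -4.46449685e+01, -4.06445289e+01,  6.98263873e-02,
        2.94585025e-02, -1.74481252e-04]), 'eef_pos': array([ 0.23246933, -0.55320998,  0.40350728]), 'orientation': array([ 0.58934921, -0.58852497,  0.39188722, -0.39080721]), 'contact_force': array([-0.06502117,  0.26366234,  0.77958758]), 'wrist_torque': array([ 0.02834816, -0.00410133, -0.03801264]), 'grip_width': 0.08793833708980925}
scene ['color', 'fx', 'fy', 'cx', 'cy', 'world_to_cam'] 455.6497643339083 277.67388762827903 211.03661708185476 (array([0.87466222, 0.64456493, 0.96495705]), array([-0.33915364, -0.6010002 , -0.72374361]))
large_a [289. 243.] 0.82 [ 0.468 -0.022  0.018]
large_a [333. 291.] 0.59 [0.443 0.16  0.018]
large_a [330. 236.] 0.49 [0.355 0.007 0.018]
small_a [377. 349.] 0.73 [0.44  0.334 0.018]
small
[... 420 characters left out ...]
'world_to_cam'] 509.78805736590164 284.719916967602 213.44959200936236 (array([ 3.92983065e-01, -1.49284881e-03,  1.71892426e+00]), array([ 0.09081062,  0.01031039, -0.99588083]))
large_a [240. 242.] 0.72 [0.442 0.15  0.018]
large_a [182. 198.] 0.63 [0.593 0.345 0.018]
large_a [293. 235.] 0.59 [ 0.465 -0.025  0.018]
large_a [292. 268.] 0.53 [ 0.353 -0.021  0.018]
small_a [336. 236.] 0.53 [ 0.458 -0.168  0.018]
small_a [345. 264.] 0.39 [ 0.366 -0.197  0.018]
peg_left [286. 162.] 0.78 [ 0.711 -0.007  0.018]
peg_right [290. 156.] 0.71 [ 0.731 -0.021  0.018]
stand [288. 170.] 0.58 [ 0.684 -0.011  0.018]
stand [152. 224.] 0.53 [0.506 0.445 0.018]
collet_nut [373. 235.] 0.61 [ 0.46  -0.292  0.018]
```

View pics/scene0.png

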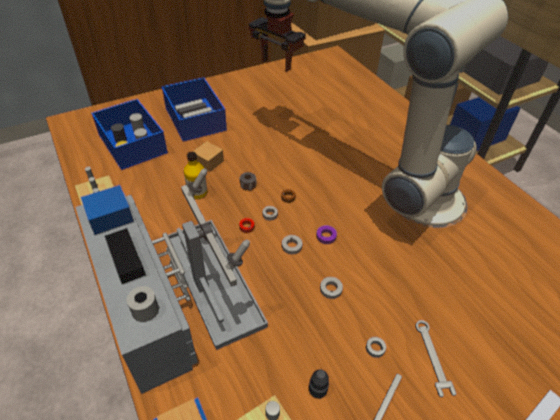

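Run:
```python
import cv2
i=cv2.imread("pics/top0.png")[90:300,130:420]
cv2.imwrite("pics/topc.png",cv2.resize(i,None,fx=2.7,fy=2.7,interpolation=cv2.INTER_CUBIC))
```

```text
(no output)
```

View pics/topc.png

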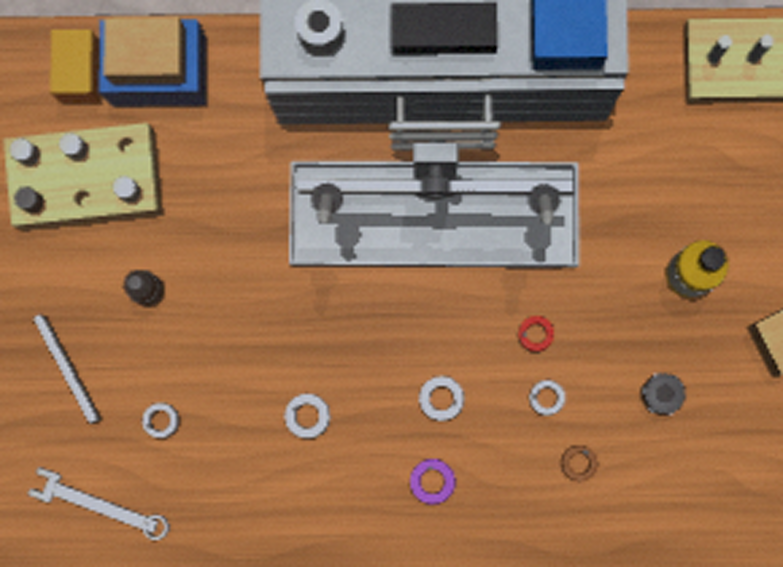

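Shown: the top crop has the grey large rings at (307,416) and (441,398), and the grey small rings at (160,420) and (547,398). Things that could be mistaken for them are purple (432,481), red (536,333), brown (578,463) and the collet nut (663,394). I choose the four plain grey steel rings. The stand is at (290–578, 163–266).

```bash
cat > m.py <<'E'
from h import *
C={n:optics.camera(n) for n in ("scene","top")}
def grey(c,px,r=14):
    im=c["color"].astype(int); x,y=map(int,px); p=im[y-r:y+r+1,x-r:x+r+1]
    m=((p.max(2)-p.min(2)<45)&(p.max(2)>90)).astype(np.uint8)
    cn,_=cv2.findContours(m,cv2.RETR_EXTERNAL,cv2.CHAIN_APPROX_NONE)
    k=max(cn,key=cv2.contourArea); mm=cv2.convexHull(k); (bx,by,bw,bh)=cv2.boundingRect(mm)
    M=cv2.moments(mm); return np.array([M["m10"]/M["m00"]+x-r,M["m01"]/M["m00"]+y-r]),(bw,bh)
if __name__=="__main__":
    for n,a,b in (("LL",(243.7,244),(332,287)),("LR",(293.3,237.4),(291,243)),("SL",(189.3,245.6),(376,346)),("SR",(332.6,237.4),(270,212))):
        for cn,p in (("top",a),("scene",b)):
            q,s=grey(C[cn],p); print(n,cn,q.round(1),s,onplane(C[cn],q,.009 if cn=="scene" else .014).round(4))
    t=[onplane(C["top"],(130+u/2.7,90+v/2.7),.022) for u,v in ((290,163),(578,163),(578,266),(290,266))]
    print(np.round(t,3),np.mean(t,0).round(4))
    x0,y0=np.mean(t,0)[:2]
    for n,s in (("top",5),("scene",4)):
        im=C[n]["color"]; pts=[]
        for sg in (1,-1):
            for z in (0,.05): pts.append((x0-.0206-.574*z, y0+sg*.12, .2195+.819*z))
        x0_,y0_=x0,y0
        for dx in (-.065,.065):
            for dy in (-.18,.18): pts.append((x0+dx,y0+dy,.022))
        P=[proj(C[n],p) for p in pts]
        a=np.floor(np.min(P,0)-12).astype(int); b=np.ceil(np.max(P,0)+12).astype(int)
        s=min(780/(b-a)[0],580/(b-a)[1]); o=cv2.resize(im[a[1]:b[1],a[0]:b[0]],None,fx=s,fy=s,interpolation=cv2.INTER_CUBIC)
        for p in P: cv2.drawMarker(o,tuple(int(v) for v in (p+.5-a)*s),(0,255,0),cv2.MARKER_CROSS,14,1)
        cv2.imwrite(f"pics/ov_{n}.png",o); print(n,a,s)
E
python3 m.py; python3 -c "
from h import *
s=arm.read_state();w,x,y,z=s['orientation'];print(R.from_quat([x,y,z,w]).as_matrix().round(3))"
```

```text
LL top [243.3 243.8] (17, 17) [0.4364 0.1398 0.014 ]
LL scene [330.9 286.3] (22, 19) [0.4373 0.1415 0.009 ]
LR top [293.2 237.2] (17, 17) [ 0.4567 -0.0269  0.014 ]
LR scene [291.6 243.2] (20, 17) [ 0.4572 -0.0253  0.009 ]
SL top [189.  245.1] (13, 13) [0.434  0.3212 0.014 ]
SL scene [375.7 345.8] (20, 18) [0.4333 0.3242 0.009 ]
SR top [332.1 236.9] (13, 13) [ 0.4564 -0.1572  0.014 ]
SR scene [269.9 211.7] (15, 12) [ 0.456  -0.1565  0.009 ]
[[ 0.751  0.158  0.022]
 [ 0.747 -0.202  0.022]
 [ 0.618 -0.2    0.022]
 [ 0.622  0.158  0.022]] [ 0.6845 -0.0214  0.022 ]
top [225 137] 5.909090909090909
scene [153 155] 2.9
[[ 0.387  0.     0.922]
 [-0.922 -0.     0.387]
 [ 0.    -1.    -0.   ]]
```

View pics/ov_top.png

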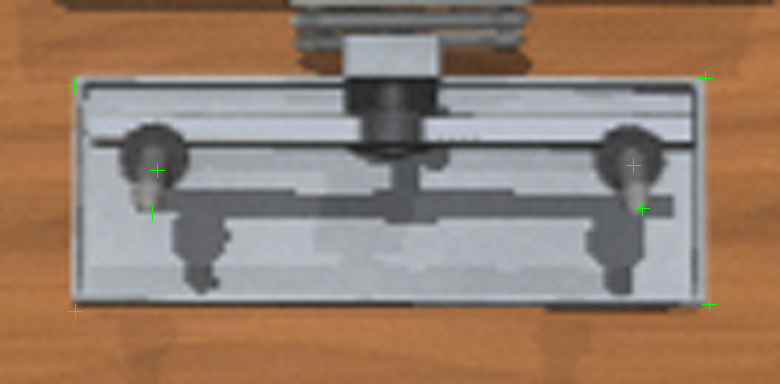

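View pics/ov_scene.png

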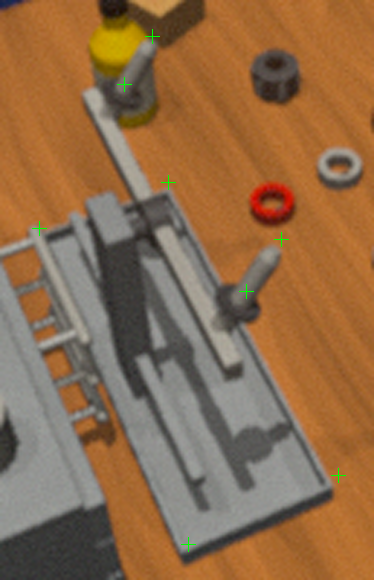

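Overlay: the rings agree between cameras within 1–3 mm. The peg model sits about 1.5 px off the pegs (top disc at (154,157) against overlay (157,170)), so I refine the stand pose from the peg points.

```bash
cat > f.py <<'E'
from h import *
from scipy.optimize import least_squares
C={n:optics.camera(n) for n in ("scene","top")}
O={"top":(np.array([225,137]),5.909,[(154,157),(146,202),(629,157),(638,203)]),
"scene":(np.array([153,155]),2.9,[(239,301),(271,252),(129,95),(150,46)])}
def pegs(x,y,z,yaw,roll=0):
    Rz=R.from_euler("zx",[yaw,roll]); out=[]
    for sg in (1,-1):
        for s in (0,.05): out.append(Rz.apply([-.0206-.574*s,sg*.12,.0295+.819*s])+[x,y,z])
    return out
def res(p,raw=False):
    r=[]
    for n,(a,s,o) in O.items():
        for q,w in zip(o,pegs(*p)): r.append(proj(C[n],w)-(a+np.array(q)/s-.5))
    return np.array(r) if raw else np.r_[np.ravel(r),(p[2]-.19)/.002]
if __name__=="__main__":
    f=least_squares(res,[.685,-.02,.19,0,0]); print(f.x.round(4)); print(res(f.x,True).round(1)); print(np.round(pegs(*f.x),4))
E
python3 f.py
```

```text
[ 0.6901 -0.0178  0.1869 -0.0217  0.0109]
[[-0.7 -0.3]
 [-0.3 -0.7]
 [-0.6  0.7]
 [-0.7  0.2]
 [-0.3 -0.2]
 [ 0.7 -0.9]
 [-1.8 -0.8]
 [ 0.6 -0.4]]
[[ 0.6721  0.1023  0.2178]
 [ 0.6434  0.1025  0.2587]
 [ 0.6669 -0.1376  0.2152]
 [ 0.6382 -0.1375  0.2561]]
```

```bash
cat > g.py <<'E'
from h import *
def go(p,tilt=0,roll=0):
    """TCP target p (tool pointing down, jaws along y; tilt/roll deg about tool x, world x)"""
    s=arm.read_state(); w,x,y,z=s["orientation"]; R0=R.from_quat([x,y,z,w])
    D=R.from_matrix(np.array([[0,0,1],[-1,0,0],[0,-1,0]]).astype(float))*R.from_euler("x",tilt,degrees=True)
    D=R.from_euler("x",roll,degrees=True)*D
    d=np.asarray(p)-s["eef_pos"]
    print("t",round(s["time_s"],2),"pos",s["eef_pos"].round(4),"shift cm: now-axes",(R0.inv().apply(d)*100).round(2),"| after-turn axes",(D.inv().apply(d)*100).round(2),"turn",(R0.inv()*D).as_rotvec(degrees=True).round(2),"F",s["contact_force"].round(1),"w",round(s["grip_width"],4))
E
python3 -c "
from g import *
go([.457,-.026,.30])"
```

```text
t 0.9 pos [ 0.2324 -0.5532  0.4047] shift cm: now-axes [-39.9   10.47  41.12] | after-turn axes [-52.72  10.47  22.46] turn [-0.   22.79  0.  ] F [ 0.2 -0.  -0.3] w 0.0881
```

Emit:
apply_moves:
  increments:
    - [0,0,0,0,7.6,0,8.78]
    - [0,0,0,0,7.6,0,8.78]
    - [0,0,0,0,7.6,0,8.78]
    - [-4.4,0.87,1.87,0,0,0,8.78]
    - [-4.4,0.87,1.87,0,0,0,8.78]

```text
time_s: 1.52
eef_pos: [0.27, -0.4644, 0.3867]
orientation: [0.5, -0.5, 0.5, -0.5]
contact_force: [0.5, 0.2, -0.5]
grip_width: 0.0878
```

Emit:
apply_moves:
  increments:
    - [-4.4,0.87,1.87,0,0,0,8.78]
    - [-4.4,0.87,1.87,0,0,0,8.78]
    - [-4.4,0.87,1.87,0,0,0,8.78]
    - [-4.4,0.87,1.87,0,0,0,8.78]
    - [-4.4,0.87,1.87,0,0,0,8.78]

```text
time_s: 2.15
eef_pos: [0.3636, -0.2437, 0.3437]
orientation: [-0.5, 0.5, -0.5, 0.5]
contact_force: [-0.3, -0.1, -1.1]
grip_width: 0.0878
```

Emit:
apply_moves:
  increments:
    - [-4.4,0.87,1.87,0,0,0,8.78]
    - [-4.4,0.87,1.87,0,0,0,8.78]
    - [-4.4,0.87,1.87,0,0,0,8.78]
    - [-4.4,0.87,1.87,0,0,0,8.78]
    - [-4.4,0.87,1.87,0,0,0,8.78]

```text
time_s: 2.78
eef_pos: [0.4572, -0.0236, 0.3003]
orientation: [-0.5, 0.5, -0.5, 0.5]
contact_force: [0.2, -0.5, 0.5]
grip_width: 0.0878
```

```bash
python3 -c "
from g import *
go([.457,-.026,.185])
go([.457,-.026,.30])
c=optics.camera('scene'); i=c['color']; a=proj(c,[.457,-.026,.02]).astype(int)
cv2.imwrite('pics/c1.png',cv2.resize(i[a[1]-60:a[1]+40,a[0]-60:a[0]+60],None,fx=5,fy=5,interpolation=cv2.INTER_CUBIC))"
```

```text
t 2.77 pos [ 0.4572 -0.0236  0.3003] shift cm: now-axes [ 0.24 11.53 -0.03] | after-turn axes [ 0.24 11.53 -0.02] turn [-0.06 -0.01  0.01] F [ 0.2 -0.5  0.5] w 0.0878
t 2.77 pos [ 0.4572 -0.0236  0.3003] shift cm: now-axes [ 0.24  0.03 -0.02] | after-turn axes [ 0.24  0.03 -0.02] turn [-0.06 -0.01  0.01] F [ 0.2 -0.5  0.5] w 0.0878
```

View pics/c1.png

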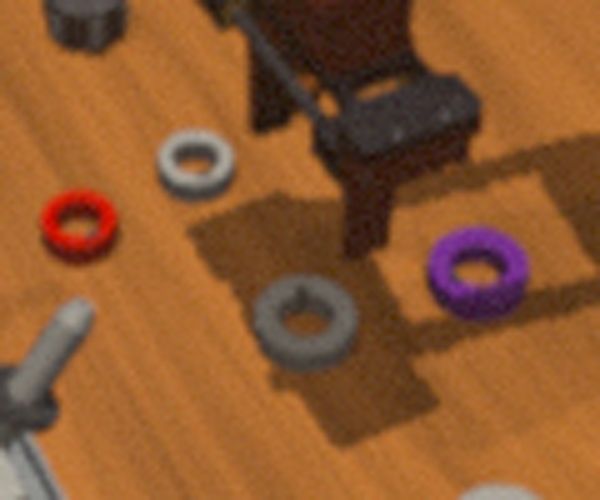

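The crop shows a grey large ring with a keyway in its bore at (305,320), between the fingers. The purple and red look-alikes are clearly separate. Descending.

Emit:
apply_moves:
  increments:
    - [0.1,4,0,0,0,0,8.78]
    - [0,4,0,0,0,0,8.78]
    - [0,2.5,0,0,0,0,8.78]
    - [0,1,0,0,0,0,8.78]
    - [0,0,0,0,0,0,8.78]

```text
time_s: 3.45
eef_pos: [0.4569, -0.0263, 0.1853]
orientation: [0.5, -0.5, 0.5, -0.5]
contact_force: [0.6, -0.3, -0.0]
grip_width: 0.0878
```

Emit:
apply_moves:
  increments:
    - [0,0,0,0,0,0,5]
    - [0,0,0,0,0,0,5]
    - [0,0,0,0,0,0,5]
    - [0,0,0,0,0,0,5]
    - [0,0,0,0,0,0,5]

```text
time_s: 4.08
eef_pos: [0.4571, -0.026, 0.1859]
orientation: [0.5, -0.5, 0.5, -0.5]
contact_force: [-0.4, 1.5, 3.9]
grip_width: 0.0561
```

```bash
python3 -c "
from g import *
go([.457,-.026,.185])"
```

```text
t 4.08 pos [ 0.4571 -0.026   0.1859] shift cm: now-axes [-0.    0.09 -0.01] | after-turn axes [-0.    0.09 -0.01] turn [-0.06  0.   -0.02] F [-0.4  1.5  3.9] w 0.0561
```

Emit:
apply_moves:
  increments:
    - [0,-2.5,0,0,0,0,5]
    - [0,-5,0,0,0,0,5]
    - [1.5,-5,0,0,0,0,5]
    - [1.5,-5,0,0,0,0,5]
    - [1.5,-5,0,0,0,0,5]

```text
time_s: 4.7
eef_pos: [0.4567, -0.0717, 0.4108]
orientation: [0.5, -0.5, 0.5, -0.5]
contact_force: [-0.1, 0.3, -1.6]
grip_width: 0.056
```

Emit:
apply_moves:
  increments:
    - [1.5,-3,0,0,0,0,5]
    - [0,0,0,9,0,0,5]
    - [0,0,0,9,0,0,5]
    - [0,0,0,9,0,0,5]
    - [0,0,0,8,0,0,5]

```text
time_s: 5.32
eef_pos: [0.4568, -0.0864, 0.439]
orientation: [-0.627, 0.326, -0.326, 0.628]
contact_force: [-0.3, -0.0, -3.2]
grip_width: 0.0561
```

```bash
python3 -c "
from g import *
go([.521,-.138,.4287],35)"
```

```text
t 5.33 pos [ 0.4568 -0.0864  0.439 ] shift cm: now-axes [5.16 4.54 4.66] | after-turn axes [5.16 4.53 4.67] turn [-0.12 -0.04  0.02] F [-0.3 -0.  -3.2] w 0.0561
```

Emit:
apply_moves:
  increments:
    - [2.6,0,2.4,0,0,0,5]
    - [2.6,0,2.3,0,0,0,5]
    - [0,2.2,0,0,0,0,5]
    - [0,2.2,0,0,0,0,5]
    - [0,0,0,0,0,0,5]

```text
time_s: 5.95
eef_pos: [0.5209, -0.1384, 0.4272]
orientation: [0.626, -0.328, 0.329, -0.626]
contact_force: [-0.7, 1.0, -2.7]
grip_width: 0.0556
```

```bash
cat > v.py <<'E'
import sys
from g import *
def view(name,p,cams=("scene","top"),r=45,marks=()):
    o=[]
    for n in cams:
        c=optics.camera(n); a=proj(c,p).round().astype(int); i=c["color"][a[1]-r:a[1]+r,a[0]-r:a[0]+r]
        k=390/(2*r); i=cv2.resize(i,(390,390),interpolation=cv2.INTER_CUBIC)
        for m in marks: cv2.drawMarker(i,tuple(int(v) for v in (proj(c,m)+.5-a+r)*k),(0,255,0),cv2.MARKER_CROSS,12,1)
        o.append(i)
    cv2.imwrite(f"pics/{name}.png",np.hstack(o))
E
python3 -c "
from v import *
go([.5612,-.138,.3713],35)
view('c2',[.645,-.138,.25],marks=[(.668,-.138,.219),(.639,-.138,.260)])"
```

```text
t 5.95 pos [ 0.5209 -0.1384  0.4272] shift cm: now-axes [-0.03  6.89  0.15] | after-turn axes [-0.04  6.89  0.1 ] turn [ 0.42 -0.07 -0.1 ] F [-0.7  1.  -2.7] w 0.0556
```

View pics/c2.png

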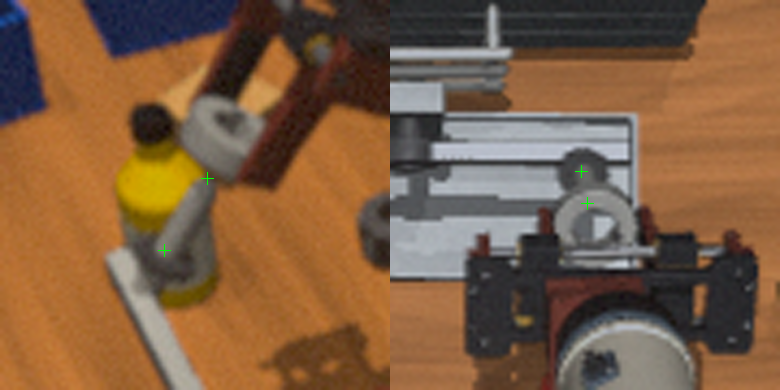

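The ring at (226,138) in the scene half lies on the extension of the peg axis, so it is aligned. Sliding down.

Emit:
apply_moves:
  increments:
    - [0,1.5,0.1,0,0,0,5]
    - [0,1.5,0,0,0,0,5]
    - [0,1.5,0,0,0,0,5]
    - [0,1.0,0,0,0,0,5]
    - [0,0.7,0,0,0,0,5]

```text
time_s: 6.68
eef_pos: [0.5574, -0.1382, 0.3799]
orientation: [0.627, -0.327, 0.327, -0.627]
contact_force: [0.1, 0.7, -2.0]
grip_width: 0.0559
```

Emit:
apply_moves:
  increments:
    - [0,0.3,0,0,0,0,5]
    - [0,0.2,0,0,0,0,5]
    - [0,0,0,0,0,0,5]
    - [0,0,0,0,0,0,5]
    - [0,0,0,0,0,0,5]

```text
time_s: 7.3
eef_pos: [0.5598, -0.1382, 0.3772]
orientation: [-0.627, 0.326, -0.326, 0.627]
contact_force: [-0.1, -0.4, -3.5]
grip_width: 0.0555
```

```bash
python3 -c "
from v import *
go([.5612,-.138,.3713],35)
view('c3',[.65,-.138,.24])"
```

```text
t 7.3 pos [ 0.5598 -0.1382  0.3772] shift cm: now-axes [-0.02  0.56 -0.22] | after-turn axes [-0.02  0.56 -0.22] turn [-0.03 -0.    0.02] F [-0.1 -0.4 -3.5] w 0.0555
```

View pics/c3.png

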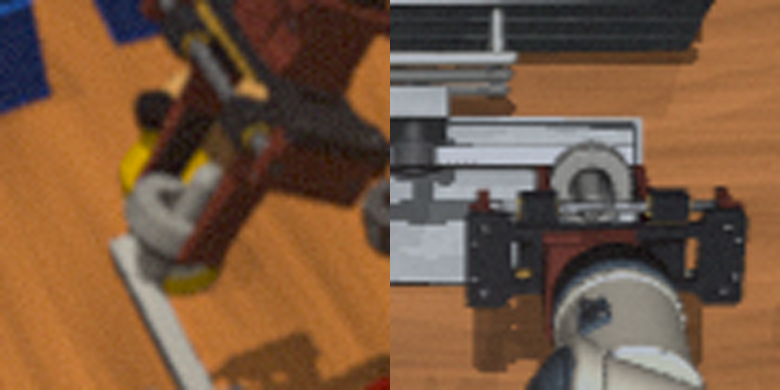

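The ring is on the peg with the peg showing inside its bore, in free clearance and about 6 mm short of the seat. I seat it gently, release while following the dip, and back off.

Emit:
apply_moves:
  increments:
    - [0,0.3,-0.2,0,0,0,5]
    - [0,0.3,-0.2,0,0,0,5]
    - [0,0,0,0,0,0,5]
    - [0,0,0,0,0,0,8.78]
    - [0.2,0,0,0,0,0,8.78]

```text
time_s: 8.02
eef_pos: [0.5602, -0.1401, 0.3706]
orientation: [-0.627, 0.326, -0.326, 0.628]
contact_force: [0.1, 0.5, 0.4]
grip_width: 0.0724
```

Emit:
apply_moves:
  increments:
    - [0.3,0,0,0,0,0,8.78]
    - [0.3,0,0,0,0,0,8.78]
    - [0,0,0,0,0,0,8.78]
    - [0,0,0,0,0,0,8.78]
    - [0,0,0,0,0,0,8.78]

```text
time_s: 8.65
eef_pos: [0.56, -0.1462, 0.3696]
orientation: [-0.627, 0.326, -0.327, 0.627]
contact_force: [0.5, -0.2, 0.6]
grip_width: 0.0876
```

Emit:
apply_moves:
  increments:
    - [0,-2,0,0,0,0,8.78]
    - [0,-4,0,0,0,0,8.78]
    - [0,-4,0,0,0,0,8.78]
    - [0,0,-4.5,0,0,0,8.78]
    - [0,0,-4.5,0,0,0,8.78]

```text
time_s: 9.28
eef_pos: [0.4274, -0.1459, 0.4019]
orientation: [-0.628, 0.326, -0.325, 0.628]
contact_force: [0.3, 0.6, -0.0]
grip_width: 0.0876
```

```bash
python3 -c "
from v import *
go([.437,.141,.44],0)
view('c4',[.66,-.018,.22],r=65)"
```

```text
t 9.28 pos [ 0.4274 -0.1459  0.4019] shift cm: now-axes [-28.68  -2.61   3.03] | after-turn axes [-28.69  -3.81   0.96] turn [-35.19   0.06   0.11] F [ 0.3  0.6 -0. ] w 0.0876
```

View pics/c4.png

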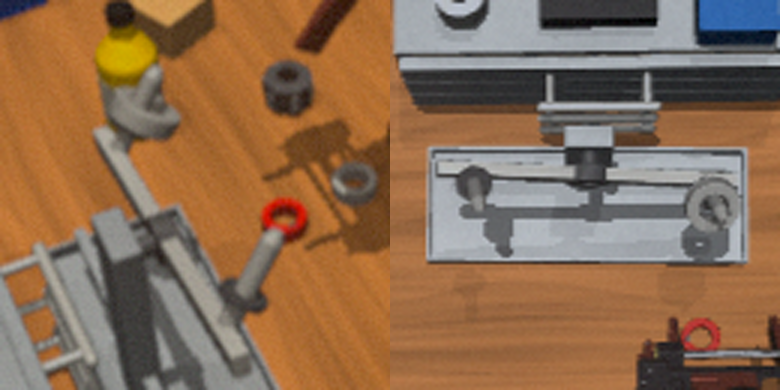

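Seen: the ring is on the right peg near its shoulder (710,205), and the bar is tilted as expected. On to the left large ring.

Emit:
apply_moves:
  increments:
    - [0,0,0,-9,0,0,8.78]
    - [0,0,0,-9,0,0,8.78]
    - [0,0,0,-9,0,0,8.78]
    - [0,0,0,-8.2,0,0,8.78]
    - [-4.8,1.5,0.16,0,0,0,8.78]

```text
time_s: 10.0
eef_pos: [0.4319, -0.0991, 0.3869]
orientation: [0.498, -0.5, 0.501, -0.501]
contact_force: [0.8, 0.7, -0.3]
grip_width: 0.088
```

Emit:
apply_moves:
  increments:
    - [-4.8,1.5,0.16,0,0,0,8.78]
    - [-4.8,1.5,0.16,0,0,0,8.78]
    - [-4.8,1.5,0.16,0,0,0,8.78]
    - [-4.8,1.5,0.16,0,0,0,8.78]
    - [-4.7,1.5,0.16,0,0,0,8.78]

```text
time_s: 10.62
eef_pos: [0.4387, 0.1428, 0.3117]
orientation: [0.5, -0.5, 0.5, -0.5]
contact_force: [0.1, -0.0, 0.1]
grip_width: 0.0876
```

```bash
python3 -c "
from v import *
go([.437,.141,.185],0)
from f import *
print(onplane(C['scene'],(0,0),0)[:1])
S=np.array([.668,-.138,.219])
x0,y0,z0=.69,-.0178,.188
for roll in (10,9,8):
    P=pegs(x0,y0,z0,-.016,np.radians(roll)); print(roll,np.round(P[:2],4))
"
```

```text
t 10.62 pos [0.4387 0.1428 0.3117] shift cm: now-axes [ 0.2  12.67 -0.18] | after-turn axes [ 0.18 12.67 -0.17] turn [-0.03 -0.   -0.06] F [ 0.1 -0.   0.1] w 0.0876
[0.99600647]
10 [[0.6713 0.0956 0.2379]
 [0.6426 0.0889 0.2784]]
9 [[0.6713 0.0964 0.236 ]
 [0.6426 0.0905 0.2765]]
8 [[0.6713 0.0972 0.234 ]
 [0.6426 0.092  0.2746]]
```

Emit:
apply_moves:
  increments:
    - [0.15,4,-0.15,0,0,0,8.78]
    - [0,4,0,0,0,0,8.78]
    - [0,3,0,0,0,0,8.78]
    - [0,1.6,0,0,0,0,8.78]
    - [0,0,0,0,0,0,8.78]

```text
time_s: 11.35
eef_pos: [0.4368, 0.139, 0.1845]
orientation: [0.499, -0.501, 0.501, -0.499]
contact_force: [0.6, -1.5, 0.3]
grip_width: 0.0875
```

Emit:
apply_moves:
  increments:
    - [0,0,0,0,0,0,5]
    - [0,0,0,0,0,0,5]
    - [0,0,0,0,0,0,5]
    - [0,0,0,0,0,0,5]
    - [0,0,0,0,0,0,5]

```text
time_s: 11.98
eef_pos: [0.4365, 0.1396, 0.1845]
orientation: [0.5, -0.5, 0.501, -0.499]
contact_force: [-0.2, 1.6, 3.7]
grip_width: 0.0544
```

Emit:
apply_moves:
  increments:
    - [0,-2.5,0,0,0,0,5]
    - [0,-5,0,0,0,0,5]
    - [0,-5,0,0,0,0,5]
    - [0,-5,0,0,0,0,5]
    - [0,-5,0,0,0,0,5]

```text
time_s: 12.6
eef_pos: [0.4369, 0.1391, 0.4095]
orientation: [-0.498, 0.501, -0.501, 0.499]
contact_force: [-0.4, 0.5, -1.9]
grip_width: 0.0546
```

Emit:
apply_moves:
  increments:
    - [0,-4,0,0,0,0,5]
    - [0,0,0,9,0,0,5]
    - [0,0,0,9,0,0,5]
    - [0,0,0,9,0,0,5]
    - [0,0,0,8,0,0,5]

```text
time_s: 13.22
eef_pos: [0.4371, 0.1392, 0.4477]
orientation: [-0.627, 0.327, -0.327, 0.627]
contact_force: [0.4, -0.8, -3.2]
grip_width: 0.0544
```

```bash
python3 -c "
from v import *
go([.524,.094,.4477],35)
for i in range(2):
  for n in ('scene','top'):
    c=optics.camera(n)
    for l in ('peg_left','peg_right'): print(n,l,[(np.round(r['pixel'],1).tolist(),round(r['score'],2)) for r in optics.search_frame(n,l)])
  print(n, proj(c,[.657,.093,.258]))
"
```

```text
t 13.22 pos [0.4371 0.1392 0.4477] shift cm: now-axes [4.52 4.98 7.12] | after-turn axes [4.52 4.98 7.11] turn [0.08 0.02 0.06] F [ 0.4 -0.8 -3.2] w 0.0544
scene peg_left [([214.1, 238.6], 0.96)]
scene peg_right [([216.3, 241.3], 0.55)]
top peg_left [([280.3, 158.7], 0.77)]
top peg_right [([285.9, 157.4], 0.83)]
top [252.1705881  165.37567335]
scene peg_left [([214.2, 238.7], 0.74)]
scene peg_right [([216.0, 236.5], 0.62)]
top peg_left [([282.8, 160.4], 0.9), ([372.6, 233.7], 0.53)]
top peg_right [([284.2, 155.6], 0.96), ([328.8, 237.0], 0.53)]
top [252.1705881  165.37567335]
```

Emit:
apply_moves:
  increments:
    - [1.5,0,2.4,0,0,0,5]
    - [1.5,0,2.4,0,0,0,5]
    - [1.5,1.0,2.3,0,0,0,5]
    - [0,2,0,0,0,0,5]
    - [0,2,0,0,0,0,5]

```text
time_s: 14.45
eef_pos: [0.5245, 0.0946, 0.4461]
orientation: [-0.626, 0.328, -0.328, 0.626]
contact_force: [0.1, 0.0, -2.0]
grip_width: 0.0541
```

```bash
python3 -c "
from v import *
go([.5625,.094,.3928],35)
view('c5',[.645,.094,.26],r=40,marks=[(.671,.096,.238),(.643,.0895,.2785)])"
```

```text
t 14.45 pos [0.5245 0.0946 0.4461] shift cm: now-axes [0.05 6.54 0.09] | after-turn axes [0.06 6.54 0.05] turn [ 0.33 -0.01  0.  ] F [ 0.1  0.  -2. ] w 0.0541
```

View pics/c5.png

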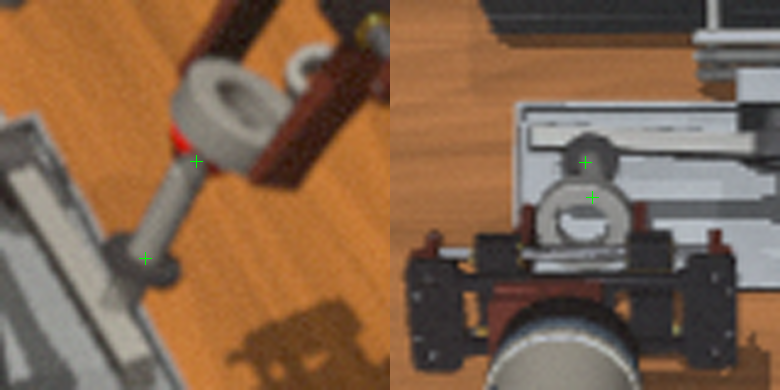

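The ring mid is at (233,116) in the scene half, and the peg extension is at about (221,104). That means the ring should go about 3 mm towards −y. I correct and slide down.

Emit:
apply_moves:
  increments:
    - [0.3,1.0,0,0,0,0,5]
    - [0,1.3,0,0,0,0,5]
    - [0,1.3,0,0,0,0,5]
    - [-0.1,1.0,0,0,0,0,5]
    - [0,0,0,0,0,0,5]

```text
time_s: 15.18
eef_pos: [0.5507, 0.0924, 0.4091]
orientation: [-0.626, 0.328, -0.328, 0.626]
contact_force: [-1.0, 0.1, -2.3]
grip_width: 0.0544
```

Emit:
apply_moves:
  increments:
    - [-0.1,0.8,0,0,0,0,5]
    - [0,0.4,-0.1,0,0,0,5]
    - [0,0.3,-0.1,0,0,0,5]
    - [0,0,0,0,0,0,5]
    - [0,0,0,0,0,0,5]

```text
time_s: 15.8
eef_pos: [0.5572, 0.0933, 0.3974]
orientation: [-0.627, 0.327, -0.327, 0.627]
contact_force: [-0.1, -0.6, -2.3]
grip_width: 0.0546
```

```bash
python3 -c "
from v import *
go([.5625,.094,.3928],35)
view('c6',[.65,.094,.24],r=40)"
```

```text
t 15.8 pos [0.5572 0.0933 0.3974] shift cm: now-axes [-0.07  0.68  0.17] | after-turn axes [-0.07  0.68  0.17] turn [ 0.18 -0.01  0.  ] F [-0.1 -0.6 -2.3] w 0.0546
```

View pics/c6.png

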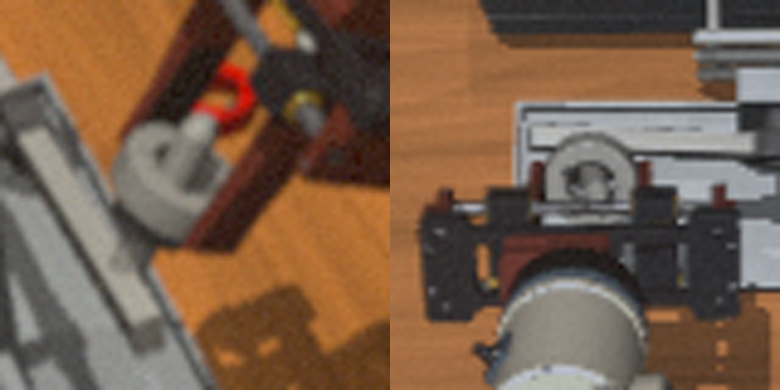

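The left ring is on the peg (peg through the bore at (195,130)). Lowering the last bit and releasing.

Emit:
apply_moves:
  increments:
    - [0,0.3,0,0,0,0,5]
    - [0,0.2,0,0,0,0,5]
    - [0,0,0,0,0,0,5]
    - [0,0,0,0,0,0,8.78]
    - [-0.2,0,0,0,0,0,8.78]

```text
time_s: 16.52
eef_pos: [0.5602, 0.0953, 0.394]
orientation: [-0.627, 0.327, -0.327, 0.627]
contact_force: [0.3, -0.7, -1.0]
grip_width: 0.0707
```

Emit:
apply_moves:
  increments:
    - [-0.3,0,0,0,0,0,8.78]
    - [-0.2,0,0,0,0,0,8.78]
    - [0,0,0,0,0,0,8.78]
    - [0,0,0,0,0,0,8.78]
    - [0,0,0,0,0,0,8.78]

```text
time_s: 17.15
eef_pos: [0.5601, 0.1003, 0.393]
orientation: [-0.627, 0.328, -0.328, 0.627]
contact_force: [0.7, -0.1, 0.3]
grip_width: 0.0877
```

Emit:
apply_moves:
  increments:
    - [0,-2,0,0,0,0,8.78]
    - [0,-4,0,0,0,0,8.78]
    - [0,-4,0,0,0,0,8.78]
    - [0,0,-4.5,0,0,0,8.78]
    - [0,0,-4.5,0,0,0,8.78]

```text
time_s: 17.77
eef_pos: [0.4275, 0.1001, 0.4257]
orientation: [0.627, -0.326, 0.327, -0.627]
contact_force: [-1.4, 0.6, 0.4]
grip_width: 0.0878
```

Emit:
apply_moves:
  increments:
    - [0,0,-1,0,0,0,8.78]
    - [0,0,0,-9,0,0,8.78]
    - [0,0,0,-9,0,0,8.78]
    - [0,0,0,-9,0,0,8.78]
    - [0,0,0,-8,0,0,8.78]

```text
time_s: 18.4
eef_pos: [0.4216, 0.1002, 0.4201]
orientation: [0.499, -0.501, 0.501, -0.499]
contact_force: [0.7, -0.1, 0.0]
grip_width: 0.0878
```

```bash
python3 -c "
from v import *
from f import pegs
P=pegs(.69,-.0178,.189,-.016,0); print(np.round(P,4)); 
go([.4565,-.157,.187],0)
view('c7',[.66,-.018,.23],r=60,marks=P)"
```

```text
[[ 0.6713  0.1025  0.2185]
 [ 0.6426  0.103   0.2594]
 [ 0.6675 -0.1375  0.2185]
 [ 0.6388 -0.137   0.2594]]
t 18.5 pos [0.4223 0.1002 0.4189] shift cm: now-axes [25.72 23.17  3.54] | after-turn axes [25.72 23.19  3.42] turn [ 0.25 -0.04 -0.  ] F [ 0.1 -0.1 -0.4] w 0.0881
```

View pics/c7.png

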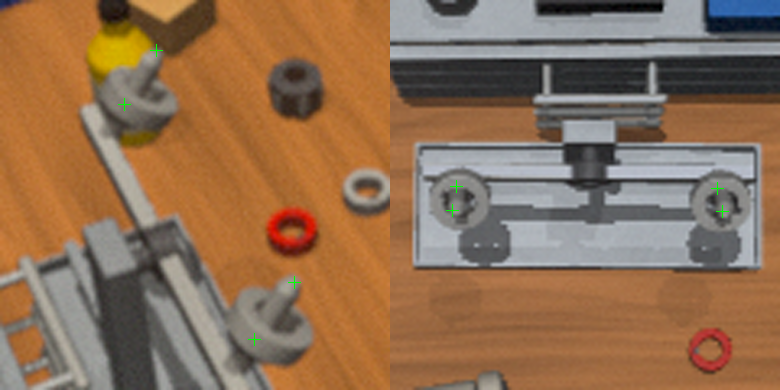

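Both large rings sit home on the shoulders, symmetric at (460,200) and (720,200), and the bar is level; the peg marks agree. Next is the right small ring.

Emit:
apply_moves:
  increments:
    - [4.3,1.5,0.57,0,0,0,8.78]
    - [4.3,1.5,0.57,0,0,0,8.78]
    - [4.3,1.5,0.57,0,0,0,8.78]
    - [4.3,1.5,0.57,0,0,0,8.78]
    - [4.3,1.5,0.57,0,0,0,8.78]

```text
time_s: 19.23
eef_pos: [0.4491, -0.116, 0.3435]
orientation: [-0.5, 0.5, -0.499, 0.501]
contact_force: [-0.2, 0.7, -0.2]
grip_width: 0.0878
```

Emit:
apply_moves:
  increments:
    - [4.2,1.5,0.57,0,0,0,8.78]
    - [0,4,0,0,0,0,8.78]
    - [0,4,0,0,0,0,8.78]
    - [0,2,0,0,0,0,8.78]
    - [0,0,0,0,0,0,8.78]

```text
time_s: 19.85
eef_pos: [0.454, -0.1565, 0.2269]
orientation: [-0.499, 0.501, -0.501, 0.499]
contact_force: [0.0, -0.1, 0.2]
grip_width: 0.0878
```

```bash
python3 -c "
from v import *
go([.4565,-.157,.187],0)"
```

```text
t 19.85 pos [ 0.454  -0.1565  0.2269] shift cm: now-axes [0.05 3.99 0.27] | after-turn axes [0.05 3.99 0.25] turn [0.22 0.   0.01] F [ 0.  -0.1  0.2] w 0.0878
```

Emit:
apply_moves:
  increments:
    - [0.05,2,0.2,0.2,0,0,8.78]
    - [0,1.5,0,0,0,0,8.78]
    - [0,0.5,0,0,0,0,8.78]
    - [0,0,0,0,0,0,8.78]
    - [0,0,0,0,0,0,3.8]

```text
time_s: 20.48
eef_pos: [0.4566, -0.1573, 0.1888]
orientation: [-0.5, 0.5, -0.5, 0.5]
contact_force: [0.9, -0.3, 0.1]
grip_width: 0.081
```

Emit:
apply_moves:
  increments:
    - [0,0,0,0,0,0,3.8]
    - [0,0,0,0,0,0,3.8]
    - [0,0,0,0,0,0,3.8]
    - [0,0,0,0,0,0,3.8]
    - [0,0,0,0,0,0,3.8]

```text
time_s: 21.1
eef_pos: [0.4564, -0.1571, 0.188]
orientation: [0.5, -0.5, 0.5, -0.5]
contact_force: [-0.4, 0.5, 0.3]
grip_width: 0.0427
```

```bash
python3 -c "
from v import *
go([.4565,-.157,.187],0)"
```

```text
t 21.1 pos [ 0.4564 -0.1571  0.188 ] shift cm: now-axes [-0.01  0.1   0.01] | after-turn axes [-0.01  0.1   0.01] turn [-0.   -0.   -0.01] F [-0.4  0.5  0.3] w 0.0427
```

Emit:
apply_moves:
  increments:
    - [0,-2.5,0,0,0,0,3.8]
    - [0,-5,0,0,0,0,3.8]
    - [0,-5,0,0,0,0,3.8]
    - [0,-5,0,0,0,0,3.8]
    - [-0.5,-5,0,0,0,0,3.8]

```text
time_s: 21.72
eef_pos: [0.4561, -0.1523, 0.4141]
orientation: [0.5, -0.5, 0.5, -0.5]
contact_force: [-0.1, -0.4, -1.1]
grip_width: 0.0429
```

Emit:
apply_moves:
  increments:
    - [-0.5,-3,0,0,0,0,3.8]
    - [0,0,0,9,0,0,3.8]
    - [0,0,0,9,0,0,3.8]
    - [0,0,0,9,0,0,3.8]
    - [0,0,0,8,0,0,3.8]

```text
time_s: 22.35
eef_pos: [0.4562, -0.1472, 0.4426]
orientation: [-0.628, 0.325, -0.325, 0.628]
contact_force: [0.1, -0.0, -1.2]
grip_width: 0.0426
```

```bash
python3 -c "
from v import *
go([.520,-.1375,.429],35)"
```

```text
t 22.35 pos [ 0.4562 -0.1472  0.4426] shift cm: now-axes [-0.97  4.79  4.43] | after-turn axes [-0.97  4.77  4.45] turn [-0.21 -0.02  0.02] F [ 0.1 -0.  -1.2] w 0.0426
```

Emit:
apply_moves:
  increments:
    - [-0.5,0,2.2,0,0,0,3.8]
    - [-0.5,0,2.25,0,0,0,3.8]
    - [0,2.4,0,0,0,0,3.8]
    - [0,2.4,0,0,0,0,3.8]
    - [0,0,0,0,0,0,3.8]

```text
time_s: 22.98
eef_pos: [0.5207, -0.1372, 0.4258]
orientation: [0.627, -0.328, 0.329, -0.626]
contact_force: [-1.0, 0.3, -1.3]
grip_width: 0.0424
```

```bash
python3 -c "
from v import *
go([.5495,-.1375,.3868],35)"
```

```text
t 22.98 pos [ 0.5207 -0.1372  0.4258] shift cm: now-axes [0.04 4.85 0.15] | after-turn axes [0.03 4.85 0.12] turn [ 0.35 -0.04 -0.1 ] F [-1.   0.3 -1.3] w 0.0424
```

Emit:
apply_moves:
  increments:
    - [0,1.0,0.1,0,0,0,3.8]
    - [0,1.2,0,0,0,0,3.8]
    - [0,1.0,0,0,0,0,3.8]
    - [0,0.8,0,0,0,0,3.8]
    - [0,0.3,0,0,0,0,3.8]

```text
time_s: 23.6
eef_pos: [0.5461, -0.1372, 0.3936]
orientation: [0.627, -0.327, 0.327, -0.627]
contact_force: [-0.6, -0.2, -2.5]
grip_width: 0.0431
```

Emit:
apply_moves:
  increments:
    - [0,0,0,0,0,0,3.8]
    - [0,0,0,0,0,0,3.8]
    - [0,0,0,0,0,0,3.8]
    - [0,0,0,0,0,0,3.8]
    - [0,0,0,0,0,0,3.8]

```text
time_s: 24.22
eef_pos: [0.5458, -0.1372, 0.3946]
orientation: [-0.627, 0.326, -0.326, 0.627]
contact_force: [-0.4, -0.6, -1.2]
grip_width: 0.0429
```

```bash
python3 -c "
from v import *
for i in range(3): go([.5495,-.1375,.3868],35); view('c8',[.65,-.1375,.24],r=40)
"
```

```text
t 24.23 pos [ 0.5458 -0.1372  0.3946] shift cm: now-axes [ 0.03  0.85 -0.15] | after-turn axes [ 0.03  0.85 -0.15] turn [-0.01 -0.    0.01] F [-0.4 -0.6 -1.2] w 0.0429
t 24.32 pos [ 0.5458 -0.1372  0.3945] shift cm: now-axes [ 0.03  0.84 -0.14] | after-turn axes [ 0.03  0.84 -0.14] turn [-0.   -0.01  0.01] F [ 0.6 -0.1 -0.5] w 0.0431
t 24.43 pos [ 0.5458 -0.1372  0.3945] shift cm: now-axes [ 0.03  0.84 -0.14] | after-turn axes [ 0.03  0.84 -0.14] turn [-0.   -0.01  0.  ] F [ 0.3  0.7 -0.4] w 0.0431
```

```bash
cat > tilt.py <<'E'
from g import *
def tilt(y=.128):
    """vertical shift of the bar end vs first (level) picture -> tilt"""
    c=optics.camera("scene"); ref=cv2.imread("pics/scene0.png"); p=proj(c,[.683,-.018+y,.195]); dz=proj(c,[.683,-.018+y,.205])-p
    a=p.round().astype(int); T=ref[a[1]-7:a[1]+8,a[0]-9:a[0]+6]; S=c["color"][a[1]-19:a[1]+20,a[0]-17:a[0]+14]
    k=4; m=cv2.matchTemplate(cv2.resize(S,None,fx=k,fy=k,interpolation=3),cv2.resize(T,None,fx=k,fy=k,interpolation=3),cv2.TM_CCOEFF_NORMED)
    _,v,_,l=cv2.minMaxLoc(m); d=np.array([l[0]/k-8,l[1]/k-12]); print("end shift px",d,"score",round(v,2),"dz/cm px",dz.round(1),"tilt",round(float(d@dz/(dz@dz))*.01/y,3))
if __name__=="__main__": tilt(.128); tilt(.135)
E
python3 tilt.py
```

```text
end shift px [0. 0.] score 0.96 dz/cm px [-0.3 -2.9] tilt 0.0
end shift px [ 0. -1.] score 0.96 dz/cm px [-0.3 -2.9] tilt 0.025
```

The bar is level and there is no contact, so the small ring is threaded. Seating it and releasing.

Emit:
apply_moves:
  increments:
    - [0,0.4,-0.2,0,0,0,3.8]
    - [0,0.3,-0.1,0,0,0,3.8]
    - [0,0.1,0,0,0,0,3.8]
    - [0,0,0,0,0,0,8.78]
    - [0.2,0,0,0,0,0,8.78]

```text
time_s: 25.25
eef_pos: [0.548, -0.1392, 0.3869]
orientation: [-0.627, 0.326, -0.326, 0.627]
contact_force: [-0.1, -1.0, 0.1]
grip_width: 0.0593
```

Emit:
apply_moves:
  increments:
    - [0.2,0,0,0,0,0,8.78]
    - [0,0,0,0,0,0,8.78]
    - [0,0,0,0,0,0,8.78]
    - [0,0,0,0,0,0,8.78]
    - [0,0,0,0,0,0,8.78]

```text
time_s: 25.88
eef_pos: [0.548, -0.1412, 0.3862]
orientation: [-0.627, 0.326, -0.327, 0.627]
contact_force: [0.6, -0.8, -0.3]
grip_width: 0.0879
```

Emit:
apply_moves:
  increments:
    - [0,-2,0,0,0,0,8.78]
    - [0,-4,0,0,0,0,8.78]
    - [0,-4,0,0,0,0,8.78]
    - [0,0,-4.5,0,0,0,8.78]
    - [0,0,-4.5,0,0,0,8.78]

```text
time_s: 26.5
eef_pos: [0.4153, -0.1409, 0.4184]
orientation: [-0.627, 0.326, -0.325, 0.628]
contact_force: [-0.1, 0.1, -0.2]
grip_width: 0.0877
```

Emit:
apply_moves:
  increments:
    - [0,0,-1,0,0,0,8.78]
    - [0,0,0,-9,0,0,8.78]
    - [0,0,0,-9,0,0,8.78]
    - [0,0,0,-9,0,0,8.78]
    - [0,0,0,-8,0,0,8.78]

```text
time_s: 27.12
eef_pos: [0.4094, -0.1412, 0.4128]
orientation: [-0.499, 0.501, -0.5, 0.5]
contact_force: [-0.1, 1.1, -0.3]
grip_width: 0.0879
```

```bash
python3 tilt.py; python3 -c "
from v import *
go([.4335,.3225,.187],0)
import math
from f import pegs
print(np.round(pegs(.69,-.0178,.189,-.016,.1)[:2],4))
from m import grey
c=optics.camera('scene'); q,s=grey(c,(375.7,345.8)); print(q,s,onplane(c,q,.009)); c=optics.camera('top'); q,s=grey(c,(332,237)); print('SR spot still grey?',s)
"
```

```text
end shift px [-1. -5.] score 0.86 dz/cm px [-0.3 -2.9] tilt 0.136
end shift px [-1. -6.] score 0.81 dz/cm px [-0.3 -2.9] tilt 0.155
t 27.23 pos [ 0.41   -0.1412  0.4117] shift cm: now-axes [-46.37  22.46   2.39] | after-turn axes [-46.37  22.47   2.35] turn [0.03 0.04 0.02] F [0.7 0.3 0.7] w 0.0876
[[0.6713 0.099  0.2304]
 [0.6426 0.0953 0.2712]]
[375.66861979 345.80078125] (20, 18) [0.43348562 0.3242758  0.009     ]
SR spot still grey? (27, 29)
```

Emit:
apply_moves:
  increments:
    - [-4.6,1.0,0.24,0,0,0,8.78]
    - [-4.6,1.0,0.24,0,0,0,8.78]
    - [-4.6,1.0,0.24,0,0,0,8.78]
    - [-4.6,1.0,0.24,0,0,0,8.78]
    - [-4.6,1.0,0.24,0,0,0,8.78]

```text
time_s: 28.15
eef_pos: [0.4203, 0.0901, 0.3609]
orientation: [0.501, -0.499, 0.5, -0.501]
contact_force: [1.4, 1.1, 0.2]
grip_width: 0.0878
```

Emit:
apply_moves:
  increments:
    - [-4.6,1.0,0.24,0,0,0,8.78]
    - [-4.7,1.0,0.24,0,0,0,8.78]
    - [-4.7,1.0,0.24,0,0,0,8.78]
    - [-4.7,1.0,0.24,0,0,0,8.78]
    - [-4.7,1.0,0.24,0,0,0,8.78]

```text
time_s: 28.78
eef_pos: [0.4325, 0.3242, 0.311]
orientation: [0.501, -0.499, 0.5, -0.5]
contact_force: [1.7, 0.0, 0.7]
grip_width: 0.0877
```

Emit:
apply_moves:
  increments:
    - [0,3,0,0,0,0,8.78]
    - [0,3,0,0,0,0,8.78]
    - [0,2,0,0,0,0,8.78]
    - [0,0,0,0,0,0,8.78]
    - [0,0,0,0,0,0,8.78]

```text
time_s: 29.4
eef_pos: [0.4332, 0.3228, 0.2323]
orientation: [0.501, -0.499, 0.5, -0.5]
contact_force: [-0.2, 0.1, 1.1]
grip_width: 0.0878
```

```bash
python3 -c "
from v import *
go([.4335,.3228,.187],0)"
```

```text
t 29.4 pos [0.4332 0.3228 0.2323] shift cm: now-axes [0.   4.53 0.03] | after-turn axes [-0.    4.53  0.03] turn [-0.11 -0.03 -0.08] F [-0.2  0.1  1.1] w 0.0878
```

Emit:
apply_moves:
  increments:
    - [0,2.5,0,0,0,0,8.78]
    - [0,1.5,0,0,0,0,8.78]
    - [0,0.5,0,0,0,0,8.78]
    - [0,0,0,0,0,0,8.78]
    - [0,0,0,0,0,0,3.8]

```text
time_s: 30.02
eef_pos: [0.433, 0.323, 0.1867]
orientation: [0.5, -0.499, 0.5, -0.5]
contact_force: [-0.9, -0.9, -0.4]
grip_width: 0.0812
```

Emit:
apply_moves:
  increments:
    - [0,0,0,0,0,0,3.8]
    - [0,0,0,0,0,0,3.8]
    - [0,0,0,0,0,0,3.8]
    - [0,0,0,0,0,0,3.8]
    - [0,0,0,0,0,0,3.8]

```text
time_s: 30.65
eef_pos: [0.4328, 0.3229, 0.1858]
orientation: [0.5, -0.5, 0.5, -0.5]
contact_force: [0.2, 0.5, -0.0]
grip_width: 0.0429
```

Emit:
apply_moves:
  increments:
    - [0,-2.5,0,0,0,0,3.8]
    - [0,-5,0,0,0,0,3.8]
    - [3,-5,0,0,0,0,3.8]
    - [3,-5,0,0,0,0,3.8]
    - [3,-5,0,0,0,0,3.8]

```text
time_s: 31.28
eef_pos: [0.4324, 0.2319, 0.412]
orientation: [-0.5, 0.5, -0.5, 0.5]
contact_force: [0.9, 0.8, -1.8]
grip_width: 0.0429
```

Emit:
apply_moves:
  increments:
    - [4,-3.5,0,0,0,0,3.8]
    - [4,0,0,0,0,0,3.8]
    - [4,0,0,0,0,0,3.8]
    - [0,0,0,9,0,0,3.8]
    - [0,0,0,9,0,0,3.8]

```text
time_s: 31.9
eef_pos: [0.433, 0.1121, 0.4455]
orientation: [-0.572, 0.414, -0.415, 0.573]
contact_force: [-0.8, -0.4, -1.7]
grip_width: 0.0429
```

Emit:
apply_moves:
  increments:
    - [0,0,0,9,0,0,3.8]
    - [0,0,0,8,0,0,3.8]
    - [0,0,0,0,0,0,3.8]
    - [0,0,0,0,0,0,3.8]
    - [0,0,0,0,0,0,3.8]

```text
time_s: 32.52
eef_pos: [0.433, 0.1128, 0.4456]
orientation: [-0.627, 0.327, -0.327, 0.627]
contact_force: [0.1, 0.0, -0.2]
grip_width: 0.0432
```

```bash
python3 tilt.py; python3 -c "
from v import *
S=np.array([.671,.0965,.2305]);a=np.array([-.574,0,.819])
go(S+.258*a,35); go(S+.2085*a,35)
from m import grey
c=optics.camera('top')
print([ (np.round(r['pixel'],1).tolist(),round(r['score'],2)) for r in optics.search_frame('top','small_a')])
"
```

```text
end shift px [-1. -5.] score 0.86 dz/cm px [-0.3 -2.9] tilt 0.136
end shift px [-1. -6.] score 0.8 dz/cm px [-0.3 -2.9] tilt 0.155
t 32.62 pos [0.4331 0.1128 0.4457] shift cm: now-axes [1.63 5.46 7.15] | after-turn axes [1.63 5.47 7.14] turn [ 0.09 -0.01  0.02] F [-0.5  0.4 -0.9] w 0.0432
t 32.62 pos [0.4331 0.1128 0.4457] shift cm: now-axes [ 1.63 10.41  7.16] | after-turn axes [ 1.63 10.42  7.14] turn [ 0.09 -0.01  0.02] F [-0.5  0.4 -0.9] w 0.0432
[([243.9, 205.6], 0.74), ([330.3, 217.5], 0.56), ([334.0, 166.7], 0.47), ([346.9, 255.2], 0.43)]
```

Emit:
apply_moves:
  increments:
    - [0.6,0,2.4,0,0,0,3.8]
    - [0.6,0,2.4,0,0,0,3.8]
    - [0.6,1.0,2.35,0,0,0,3.8]
    - [0,2.4,0,0,0,0,3.8]
    - [0,2.0,0,0,0,0,3.8]

```text
time_s: 33.45
eef_pos: [0.5229, 0.0947, 0.4415]
orientation: [-0.627, 0.327, -0.327, 0.627]
contact_force: [0.0, 0.1, -1.4]
grip_width: 0.0434
```

Emit:
apply_moves:
  increments:
    - [0,0,0,0,0,0,3.8]
    - [0,1.0,0,0,0,0,3.8]
    - [0,1.0,0,0,0,0,3.8]
    - [0,0,0,0,0,0,3.8]
    - [0,0,0,0,0,0,3.8]

```text
time_s: 34.08
eef_pos: [0.5337, 0.0948, 0.4264]
orientation: [-0.627, 0.326, -0.326, 0.627]
contact_force: [-0.3, -0.4, -1.7]
grip_width: 0.0429
```

Emit:
apply_moves:
  increments:
    - [-0.1,0.9,0,0,0,0,3.8]
    - [0,0.8,0,0,0,0,3.8]
    - [0,0,0,0,0,0,3.8]
    - [0,0,0,0,0,0,3.8]
    - [0,0,0,0,0,0,3.8]

```text
time_s: 34.7
eef_pos: [0.5435, 0.0958, 0.4126]
orientation: [-0.627, 0.326, -0.326, 0.627]
contact_force: [-0.3, -0.1, -1.5]
grip_width: 0.0431
```

```bash
python3 tilt.py; python3 -c "
from v import *
S=np.array([.671,.0975,.2305]);a=np.array([-.574,0,.819])
for i in range(3): go(S+.2085*a,35); view('c9',[.65,.098,.255],r=35)
"
```

```text
end shift px [-1. -5.] score 0.86 dz/cm px [-0.3 -2.9] tilt 0.136
end shift px [-1. -6.] score 0.81 dz/cm px [-0.3 -2.9] tilt 0.155
t 34.8 pos [0.5434 0.0958 0.4126] shift cm: now-axes [-0.17  1.38 -0.01] | after-turn axes [-0.17  1.38 -0.  ] turn [-0.03 -0.01 -0.  ] F [ 0.3 -0.3 -1. ] w 0.0431
t 34.9 pos [0.5434 0.0958 0.4125] shift cm: now-axes [-0.17  1.37  0.  ] | after-turn axes [-0.17  1.37  0.  ] turn [-0.02 -0.01  0.  ] F [ 0.3 -0.7 -1.4] w 0.0431
t 35.0 pos [0.5435 0.0958 0.4124] shift cm: now-axes [-0.17  1.36  0.01] | after-turn axes [-0.17  1.36  0.01] turn [-0.01 -0.01  0.  ] F [ 0.1 -0.7 -1.4] w 0.0432
```

Emit:
apply_moves:
  increments:
    - [-0.1,0.4,0,0,0,0,3.8]
    - [0,0.4,-0.1,0,0,0,3.8]
    - [0,0.2,-0.1,0,0,0,3.8]
    - [0,0,0,0,0,0,3.8]
    - [0,0,0,0,0,0,3.8]

```text
time_s: 35.72
eef_pos: [0.5476, 0.0968, 0.403]
orientation: [-0.627, 0.326, -0.326, 0.627]
contact_force: [-0.1, -0.4, -0.9]
grip_width: 0.0433
```

```bash
python3 tilt.py; python3 -c "
from v import *
S=np.array([.671,.0975,.2305]);a=np.array([-.574,0,.819])
for i in range(2): go(S+.2085*a,35); view('c9',[.65,.098,.245],r=32)
"
```

```text
end shift px [-1. -5.] score 0.86 dz/cm px [-0.3 -2.9] tilt 0.136
end shift px [-1. -6.] score 0.81 dz/cm px [-0.3 -2.9] tilt 0.155
t 35.83 pos [0.5476 0.0968 0.4032] shift cm: now-axes [-0.07  0.37  0.2 ] | after-turn axes [-0.07  0.37  0.2 ] turn [-0.02 -0.01  0.  ] F [-0.7  0.8 -0.7] w 0.043
t 35.92 pos [0.5476 0.0968 0.4031] shift cm: now-axes [-0.07  0.37  0.2 ] | after-turn axes [-0.07  0.37  0.2 ] turn [-0.02 -0.01  0.  ] F [ 0.4 -0.5 -0.8] w 0.0429
```

View pics/c9.png

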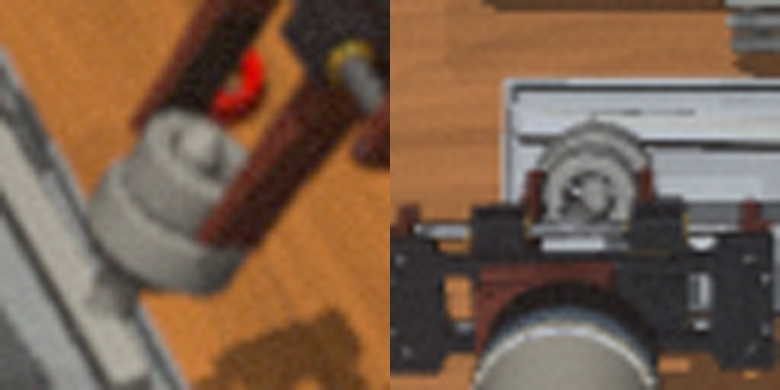

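The small ring is threaded (peg tip in the bore at (200,140)) and just above the large one. Lowering slightly, releasing and retracting.

Emit:
apply_moves:
  increments:
    - [0,0.2,-0.1,0,0,0,3.8]
    - [0,0,0,0,0,0,3.8]
    - [0,0,0,0,0,0,8.78]
    - [-0.2,0,0,0,0,0,8.78]
    - [-0.2,0,0,0,0,0,8.78]

```text
time_s: 36.65
eef_pos: [0.5479, 0.1009, 0.4011]
orientation: [-0.627, 0.326, -0.326, 0.627]
contact_force: [0.3, 1.5, -0.4]
grip_width: 0.0694
```

Emit:
apply_moves:
  increments:
    - [0,0,0,0,0,0,8.78]
    - [0,0,0,0,0,0,8.78]
    - [0,0,0,0,0,0,8.78]
    - [0,0,0,0,0,0,8.78]
    - [0,0,0,0,0,0,8.78]

```text
time_s: 37.28
eef_pos: [0.5479, 0.1008, 0.4007]
orientation: [-0.627, 0.326, -0.327, 0.627]
contact_force: [0.4, -0.0, -0.7]
grip_width: 0.0879
```

Emit:
apply_moves:
  increments:
    - [0,-2,0,0,0,0,8.78]
    - [0,-4,0,0,0,0,8.78]
    - [0,-4,0,0,0,0,8.78]
    - [0,0,-4.5,0,0,0,8.78]
    - [0,0,-4.5,0,0,0,8.78]

```text
time_s: 37.9
eef_pos: [0.4151, 0.1007, 0.4329]
orientation: [0.628, -0.325, 0.326, -0.628]
contact_force: [-0.3, -0.3, -0.0]
grip_width: 0.0877
```

Emit:
apply_moves:
  increments:
    - [0,0,-4,0,0,0,8.78]
    - [0,0,0,0,0,0,8.78]
    - [0,0,0,0,0,0,8.78]
    - [0,0,0,0,0,0,8.78]
    - [0,0,0,0,0,0,8.78]

```text
time_s: 38.52
eef_pos: [0.3846, 0.1007, 0.4088]
orientation: [-0.627, 0.326, -0.326, 0.627]
contact_force: [0.1, -0.0, -0.1]
grip_width: 0.0879
```

```bash
python3 tilt.py; python3 -c "
from v import *
from f import pegs
P=pegs(.69,-.0178,.189,-.016,0)
go([.4,.1,.4],35)
c=optics.camera('top')
# grey-bright ring masks around each peg: compare left/right symmetry, and exposed tip length in the scene view
for n in ('top','scene'):
    c=optics.camera(n); im=cv2.cvtColor(c['color'],cv2.COLOR_BGR2GRAY)
    for S,T in ((P[0],P[1]),(P[2],P[3])):
        d=(T-S)/.05
        print(n,[ (int(s*1000),int(cv2.getRectSubPix(im,(1,1),tuple(map(float,proj(c,S+d*s))))[0,0])) for s in np.arange(.014,.064,.004)])
"
cp pics/c9.png /dev/null; python3 -c "
from v import *
view('c10',[.66,-.018,.23],r=60)"
```

```text
end shift px [0. 0.] score 0.96 dz/cm px [-0.3 -2.9] tilt 0.0
end shift px [ 0. -1.] score 0.96 dz/cm px [-0.3 -2.9] tilt 0.025
t 38.73 pos [0.3844 0.1008 0.4081] shift cm: now-axes [0.08 1.56 0.82] | after-turn axes [0.08 1.56 0.82] turn [ 0.02 -0.01  0.01] F [ 0.1  0.2 -0.4] w 0.0878
top [(14, 139), (18, 124), (22, 114), (26, 119), (30, 126), (34, 135), (38, 138), (42, 138), (46, 133), (50, 128), (54, 124), (58, 108), (62, 90)]
top [(14, 145), (18, 144), (22, 121), (26, 102), (30, 111), (34, 120), (38, 127), (42, 130), (46, 132), (50, 131), (54, 130), (58, 128), (62, 108)]
scene [(14, 122), (18, 125), (22, 128), (26, 138), (30, 137), (34, 114), (38, 129), (42, 149), (46, 150), (50, 141), (54, 137), (58, 126), (62, 123)]
scene [(14, 120), (18, 122), (22, 125), (26, 143), (30, 128), (34, 120), (38, 140), (42, 156), (46, 150), (50, 120), (54, 74), (58, 67), (62, 68)]
```

Run:
```python
from v import *
from f import pegs
P=pegs(.69,-.0178,.189,-.016,0)
for n in ("scene","top"):
    c=optics.camera(n); g=cv2.GaussianBlur(cv2.cvtColor(c["color"],cv2.COLOR_BGR2GRAY).astype(np.float32),(0,0),.8)
    G=cv2.magnitude(cv2.Sobel(g,5,1,0),cv2.Sobel(g,5,0,1))
    for nm,S,T in (("L",P[0],P[1]),("R",P[2],P[3])):
        d=(T-S)/.05; u=np.array([0,1,0.]); v=np.cross(d,u)
        for r,o,ss in ((.022,-.005,range(28,50,2)),(.028,-.007,range(10,32,2))):  # o: sag of ring centre
            sc=[]
            for s in ss:
                pts=[proj(c,S+d*s/1000+v*sg*abs(o)+r*(np.cos(t)*u+np.sin(t)*v)) for t in np.linspace(0,2*np.pi,60) for sg in ((-1,) if v[2]>0 else (1,))]
                sc.append(int(np.mean([G[int(round(q[1])),int(round(q[0]))] for q in pts])))
            print(n,nm,r,list(zip(ss,sc)))
    ref=cv2.imread(f"pics/{n}0.png"); D=(np.abs(ref.astype(int)-c["color"]).max(2)>60).astype(np.uint8)
    k,_,st,ce=cv2.connectedComponentsWithStats(D); print(n,"changed",[(ce[i].round().tolist(),int(st[i,4])) for i in range(1,k) if st[i,4]>25])
```

```text
scene L 0.022 [(28, 60), (30, 56), (32, 51), (34, 62), (36, 60), (38, 41), (40, 38), (42, 39), (44, 39), (46, 32), (48, 38)]
scene L 0.028 [(10, 57), (12, 59), (14, 65), (16, 68), (18, 61), (20, 56), (22, 53), (24, 61), (26, 50), (28, 42), (30, 40)]
scene R 0.022 [(28, 77), (30, 76), (32, 67), (34, 56), (36, 53), (38, 64), (40, 70), (42, 68), (44, 67), (46, 69), (48, 63)]
scene R 0.028 [(10, 64), (12, 74), (14, 85), (16, 74), (18, 69), (20, 71), (22, 73), (24, 65), (26, 52), (28, 44), (30, 44)]
scene changed [([374.0, 1.0], 29), ([455.0, 17.0], 3479), ([288.0, 24.0], 245), ([481.0, 52.0], 6092), ([382.0, 22.0], 86), ([288.0, 64.0], 87), ([537.0, 125.0], 1570), ([381.0, 121.0], 2493), ([465.0, 85.0], 69), ([457.0, 96.0], 47), ([296.0, 127.0], 1353), ([401.0, 170.0], 2313), ([339.0, 188.0], 2223), ([483.0, 199.0], 4085), ([435.0, 177.0], 664), ([194.0, 176.0], 66), ([523.0, 172.0], 26), ([209.0, 178.0], 26), ([270.0, 213.0], 158), ([393.0, 229.0], 403), ([350.0, 259.0], 2678), ([291.0, 244.0], 278), ([234.0, 247.0], 87), ([247.0, 256.0], 146), ([375.0, 347.0], 274)]
top L 0.022 [(28, 78), (30, 83), (32, 86), (34, 94), (36, 95), (38, 95), (40, 94), (42, 86), (44, 78), (46, 72), (48, 65)]
top L 0.028 [(10, 101), (12, 97), (14, 87), (16, 87), (18, 78), (20, 73), (22, 65), (24, 63), (26, 61), (28, 63), (30, 63)]
top R 0.022 [(28, 56), (30, 50), (32, 54), (34, 57), (36, 68), (38, 76), (40, 81), (42, 77), (44, 77), (46, 70), (48, 63)]
top R 0.028 [(10, 125), (12, 118), (14, 108), (16, 97), (18, 95), (20, 95), (22, 92), (24, 91), (26, 86), (28, 77), (30, 75)]
top changed [([259.0, 182.0], 101), ([330.0, 183.0], 89), ([359.0, 343.0], 25179), ([332.0, 237.0], 84), ([189.0, 246.0], 97), ([229.0, 273.0], 57), ([463.0, 291.0], 73), ([278.0, 318.0], 69), ([296.0, 318.0], 75), ([314.0, 371.0], 54), ([310.0, 379.0], 46)]
```

Run:
```python
from v import *
from f import pegs
P=pegs(.69,-.0178,.189,-.016,0)
for n in ("scene","top"):
    c=optics.camera(n); g=cv2.GaussianBlur(cv2.resize(c["color"],None,fx=4,fy=4,interpolation=3).astype(np.float32),(0,0),2.5)
    cam=np.array(c["color"].shape[:2])*4
    for nm,S,T in (("L",P[0],P[1]),("R",P[2],P[3])):
        d=(T-S)/.05; u=np.array([0,1,0.]); v=np.cross(d,u); v=-v if v[2]>0 else v
        best=[]
        def mask(s0,s1,r,sag):
            m=np.zeros(cam,np.uint8)
            pts=np.float32([proj(c,S+d*s+v*sag+r*(np.cos(t)*u+np.sin(t)*v)) for s in (s0,s1) for t in np.linspace(0,6.28,50)])
            cv2.fillConvexPoly(m,np.int32(np.round(cv2.convexHull(pts)[:,0]*4+1.5)),255); return m
        gm=cv2.magnitude(*[cv2.Sobel(cv2.cvtColor(g,cv2.COLOR_BGR2GRAY),5,*k) for k in ((1,0),(0,1))])
        for e in range(0,11):
            u1=mask(0,.018,.028,.007)|mask(.018+e/1000,.036+e/1000,.022,.005)|mask(0,.05,.0065,0)
            ed=cv2.dilate(u1,None)-u1; ys,xs=np.nonzero(ed)
            sc=max((gm[np.clip(ys+a,0,cam[0]-1),xs+b].mean(),b,a) for a in range(-10,11,2) for b in range(-10,11,2)); best.append((e,round(float(sc[0]),1),sc[1],sc[2]))
        print(n,nm,best)
```

```text
scene L [(0, 23.1, -6, 0), (1, 22.8, -6, 0), (2, 22.3, -6, 0), (3, 21.8, -6, -2), (4, 21.8, -6, -2), (5, 21.5, -6, -2), (6, 21.0, -6, -2), (7, 20.8, -6, -2), (8, 21.2, 2, -8), (9, 22.0, 2, -8), (10, 22.8, 2, -8)]
scene R [(0, 27.4, -10, -10), (1, 27.8, -10, -10), (2, 27.6, -10, -8), (3, 27.8, -10, -8), (4, 28.1, -10, -8), (5, 27.8, -10, -8), (6, 27.4, -10, -8), (7, 27.0, -10, -6), (8, 26.3, -10, -6), (9, 26.5, -4, 8), (10, 26.6, -4, 8)]
top L [(0, 46.7, 6, 2), (1, 46.4, 6, 2), (2, 45.9, 6, 2), (3, 45.3, 6, 2), (4, 44.9, 6, 2), (5, 44.5, 6, 2), (6, 43.9, 6, 2), (7, 43.3, 6, 2), (8, 42.7, 6, 2), (9, 42.3, 6, 2), (10, 41.9, 6, 4)]
top R [(0, 50.7, 2, 4), (1, 50.1, 2, 4), (2, 49.6, 2, 4), (3, 49.2, 2, 4), (4, 48.6, 2, 4), (5, 48.1, 2, 4), (6, 47.6, 2, 4), (7, 47.3, 2, 4), (8, 46.8, 2, 4), (9, 46.4, 2, 4), (10, 46.1, 2, 4)]
```

```bash
python3 -c "
from station import arm
print(arm.read_state()['time_s'],arm.finish_job())"
```

```text
the job is handed in; nothing more can be done
39.375 None
```

All four spacers are hung: a large one and then a small one on each peg, placed right then left in each pair. I handed the job in at about 39 s with the arm clear of everything.

**Bar:** It came back level against the first picture after the last release. The coarse end-of-bar match gave 0 rad at one point and 0.025 rad at another, which is its one-pixel resolution. With one small spacer hung, it read 0.14–0.16 rad, not the 0.10 rad expected. I put that down to the same resolution, and it is well below 0.30 rad. I didn't measure the dip while the first large spacer was on. The picture looked as expected.

**Seating:**
- **Large:** a picture taken after both were hung showed them home and symmetric.
- **Small:** an outline fit gave no gap on the left in both cameras, and no gap on the right in the top camera.
- **Doubtful check:** in the scene camera the right small spacer fitted about equally well at gaps of 0–6 mm. I think the oil bottle behind it spoiled that fit. A simpler edge check on the same spacer had also peaked about 4 mm high, probably because the right peg model was about one pixel off. I judged it seated, but that camera did not confirm it.
- **No final picture:** the 12-picture limit was used up, so the end state was checked only by numbers.

**Other things on the bench:** comparing first and last pictures showed clear changes only at the spacers' old spots, the pegs, the arm and its shadow. In the scene camera, the red ring's spot (247,226) showed no large change.

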